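Hold a mould plate in front of the torch

ROBOT

A 7-joint arm with a two-finger parallel gripper is mounted at the origin on the work surface. World frame = base frame: x ahead of the robot, y to its left, z up, the work surface at z = 0. Lengths are in m, angles in rad, forces in N, time in s.
With the tool pointing down it reaches from about 0.425 to 0.925 m from the base axis. Payload 6.8 kg.
Tool frame: the origin (TCP) lies at the very end of the fingers, on their centre line; the grasp point (between the pads) lies bot.hold_point_z behind it (bot.hold_point_z is the distance from the TCP to the grasp point, in m); x points along the fingers, z is the direction in which the jaws open and shut, and the axes are right-handed (so a half turn about x gives the same grasp; the last joint's range is limited). The gripper opens to 85 mm and grips with 20 to 120 N. Pads are 22 mm wide; open, the fingers measure 114 mm over their backs; the gripper's body (76 mm by 85 mm) begins 54 mm behind the grasp point. The pads swing forward as they close: fully open they stand 13 mm farther back than shut.
Start: joints at [-1.23, 0.477, 0.022, 1.555, -0.011, 1.109, -0.083], TCP at [0.293, 0.608, 0.231] pointing down, gripper open.
Joint ranges: [-2.96, 2.96], [-0.34, 2.1], [-1.41, 1.46], [0.24, 2.44], [-1.37, 4.51], [0.17, 1.92], [-2.96, 2.96]. Speed limits (rad/s): [2.39, 2.39, 3.14, 3.14, 3.14, 3.14, 3.14].

INTERFACE

Orientations are given as a unit quaternion [w, x, y, z].
In Python, from station import bot gives the robot as it stands.
- The arm moves only by the tool drive_tool, never from a script. Its arguments are lists of equal length, an entry for each row: "slide": the shift along the world's x, y, z in mm, a list of three; "turn": the turn, a rotation vector about the world's x, y, z in rad, a list of three; "gripper": the opening, from 0 (shut) to 1 (fully open). A call has 1 to 10 rows; each row is the pose to reach, as a shift and turn from the pose measured when the call began; what a row does not reach only later rows make up. A row lasts 1/10 s, in which the tool goes at most 50 mm and 8.59 degrees, less where a joint would pass 70% of its speed; a pose out of reach is approached as far as the arm can. A call with a gripper value outside its range is refused whole. The fingers move at their own pace and stop on an object; "squeeze" is the grip in N (left out, the last holds). Time passes only in rows, so rows that repeat a pose let the fingers close. It gives the time, the measured TCP pose, the force and the opening at its end, in the units of the state.
- bot.get_obs(): the state, without advancing time (a new reading comes with each control period).
- bot.read_camera(name): name is "scene" or "top" or "wrist"; returns a dict with "color" (420x560x3 uint8, red, green, blue), "fovy" (degrees; the focal length in pixels is half the picture's height over the tangent of half this angle, whatever the lens; pixels are square), "cx", "cy" (the principal point, pixels), "R" (3x3) and "t" (3): a world point X has camera coordinates R X + t. Camera axes: x right, y down, z forward; pixel columns grow to the right and rows downward; lengths in m; the calibration is good to about 2 mm. The wrist camera is an equidistant fisheye: a pixel r from the principal point sees the ray r / f radians off the axis. A picture is of the moment at which its call begins. There is no depth.
- bot.hand_in(): hands the job in, once; it reports no verdict.
The state is a dict: "t": time; "q": joint angles; "joint_vel": joint speeds; "joint_torque": joint torques, N m; "eef_pos": TCP position; "tool_rot": TCP orientation; "contact_force": force on the tool from outside, world axes, zero at the start; "torque": the same for the moment, N m; "gripper_width": opening from 0.0 (shut) to 1.0 (fully open).
Only numpy, scipy, OpenCV 4.12 (cv2) and the standard library are available. Lean on these libraries where they do the work, as an engineer would, in place of code of your own. Each camera call takes 0.05 s, during which the arm holds its last target.

TASK

Take the tallest of the three steel mould plates by its top edge, draw it straight up out of its slot in the wooden rack and bring it to the unlit torch over the firebrick, ready for preheating. Finish while holding it there, raised and still: tipped so that the nozzle points squarely at the middle of a broad face (either one) from about 7 cm away. The plate and the arm must not touch the torch or the brick, and the other plates and everything else on the bench stay where they are.

Things in the scene. Friction and masses are not known exactly. Their poses are not given: they have to be found in the camera images.
- tall_plate: Tallest of the three mould plates: grey steel slab with darker channels, 9 thick, 70 wide, 110 tall (mm), about 0.36 kg, both broad faces alike, flat to grip. Starts upright in one of the rack's slots, lower edge 8 and top edge 118 above the bench. Origin: centre of its lower edge; x = normal of the broad faces (across the 9), y = along the width, z = up to the top edge.
- plate_middle (a point): The middle of the tall plate, 55 mm from its lower and top edges, inside the thickness.
- mid_plate: Neighbouring steel plate, 9 x 70 x 85 tall, in another slot of the rack; to be left in place. Origin at the centre of its lower edge, axes as the tall plate.
- low_plate: Neighbouring steel plate, 9 x 70 x 75 tall, in another slot of the rack; to be left in place. Origin at the centre of its lower edge, axes as the tall plate.
- rack: Fixed pale wooden rack on the robot's left (the station is on its right), 155 (own x) x 92 (own y) x 48 tall (mm), origin under its centre. Three slots open at the top at own x = -45, 0, +45, each 12 wide and 74 long (along own y), floor 8 above the bench. Which plate stands in which slot varies; the plates' x lies along the rack's x.
- station: Fixed firebrick 110 (own x) x 180 (own y) x 50 tall (mm), origin under its centre, own x away from the robot towards an unlit gas torch clamped behind it: upright tank, diameter 42 (clamp 52), up to 275 above the bench, axis at own x = 130; foot 12 tall from own x = 85 to 175, y = -50 to 50.
- torch: Brass torch nozzle, fixed to the station, diameter 20 to 22, 104 long (mm). Origin: centre of its open mouth, 205 above the bench, at own x = 50, y = 0 of the station. Own z = nozzle axis from the mouth back into the torch: up and away from the robot, 50 degrees from vertical; the nozzle points along -z, down towards the robot. Own y is level, as the station's y.
- dropper: Bystander: amber dropper bottle with black cap, diameter 34, 85 tall (mm). Origin at the centre of its underside.
- flux_pot: Bystander: small white ceramic dish, diameter 66, 22 tall (mm). Origin at the centre of its underside.
- hammer: Bystander: bench hammer lying flat, 220 long (mm). Origin at its grip's underside, roughly mid-length.
- jar: Bystander: glass jar with metal lid, diameter 84, 100 tall (mm). Origin at the centre of its underside.
- bench_block: Bystander: steel bench block, 50 mm cube (mm). Origin at the centre of its underside.
There are look-alikes about, which are no part of the job. Leave any orange look-alike of the mid_plate alone. Leave any yellow look-alike of the tall_plate alone.

How it is judged:
By the outcome, as a careful person would: the job done as asked, in the order asked, and still so for the second after the job is handed in, while the arm keeps its last pose, push and grip.
It also fails if it takes over 38 s, if anything falls off the work surface, if the arm or the gripper's body presses on something with over 40 N, if the wrist force passes 120 N, or if a joint passes its speed limit or range.

## Working session

There is one attempt and no reset: what is moved stays moved. The work goes in short steps, Python scripts to look and compute and a tool call to move; the robot and the scene stay as the last step left them, time stands still between calls to the robot, and variables do not carry over. Pictures are saved under pics/ and viewed, and the job is handed in when it is done.

Besides the shell and the picture viewer there is one more tool, called as name(argument=value, ...) on one line, values as JSON. drive_tool: Moves the arm, as the interface text tells. Its arguments: {"type":"object","properties":{"slide":{"type":"array"},"turn":{"type":"array"},"gripper":{"type":"array"},"squeeze":{"type":"number"}},"required":["slide","turn","gripper"]}

```bash
mkdir -p pics; ls
cat > h.py <<'E'
import numpy as np, cv2
from station import bot
def snap(n,f):
    c=bot.read_camera(n); cv2.imwrite(f'pics/{f}.png',c['color'][:,:,::-1])
    np.savez(f'pics/{f}.npz',**{k:np.array(c[k]) for k in c}); return c
def ld(f): return dict(np.load(f'pics/{f}.npz'))
def ray(c,u,v):
    H=c['color'].shape[0]; f=H/2/np.tan(np.radians(float(c['fovy']))/2)
    d=np.array([(u-c['cx'])/f,(v-c['cy'])/f,1.]); R=np.array(c['R']);t=np.array(c['t'])
    return -R.T@t, R.T@d
def pl(c,u,v,z):
    o,d=ray(c,u,v); return o+d*(z-o[2])/d[2]
def proj(c,X):
    H=c['color'].shape[0]; f=H/2/np.tan(np.radians(float(c['fovy']))/2)
    p=c['R']@np.array(X)+c['t']; return np.array([c['cx']+f*p[0]/p[2],c['cy']+f*p[1]/p[2]])
E
python3 - <<'E'
from h import *
for n in('scene','top','wrist'):
    c=snap(n,n+'0'); print(n,c['fovy'],c['cx'],c['cy'],(-c['R'].T@c['t']).round(3),c['R'].round(2).tolist())
print(bot.get_obs(),bot.hold_point_z)
E
```

```text
pics
scene 47.509015219037884 279.50398844396113 209.6510970056329 [ 0.833 -0.406  1.034] [[0.83, 0.56, 0.01], [0.49, -0.71, -0.51], [-0.27, 0.42, -0.86]]
top 44.876330353805294 277.547595966803 207.1180641479301 [0.289 0.015 1.423] [[-0.02, -1.0, -0.01], [-0.98, 0.02, -0.19], [0.19, 0.0, -0.98]]
wrist 65.70646984690485 279.617409419422 212.31524744162454 [0.231 0.637 0.373] [[0.43, 0.9, -0.0], [0.87, -0.42, 0.27], [0.24, -0.12, -0.96]]
{'t': 0.15, 'q': array([-1.23013231,  0.47764717,  0.02234844,  1.5561864 , -0.01149218,
        1.10928382, -0.08310707]), 'joint_vel': array([ 0.0001438 , -0.00159548, -0.0014014 , -0.0018917 ,  0.00123702,
        0.00094848,  0.00048198]), 'joint_torque': array([ 2.44825766e-03, -5.96926582e+01,  1.60984196e+00, -2.81488931e+01,
        1.25999039e-02,  6.48800211e-03, -2.13649787e-05]), 'eef_pos': array([0.29266771, 0.6077675 , 0.23054033]), 'tool_rot': array([ 0.59831835, -0.37651141,  0.59911216,  0.37592409]), 'contact_force': array([-0.69908322,  0.83085592, -0.61013293]), 'torque': array([ 0.00514604,  0.01208413, -0.01204691]), 'gripper_width': 1.000833373607894} 0.0187
```

View pics/scene0.png

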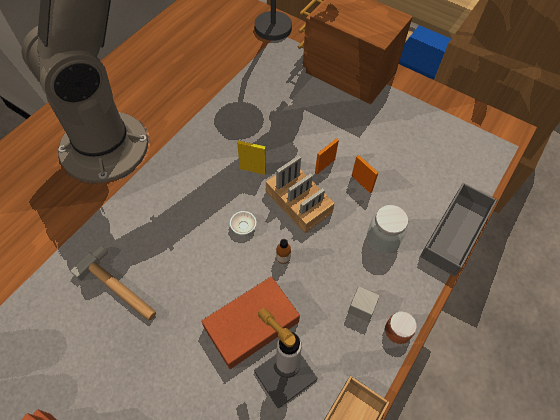

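View pics/top0.png

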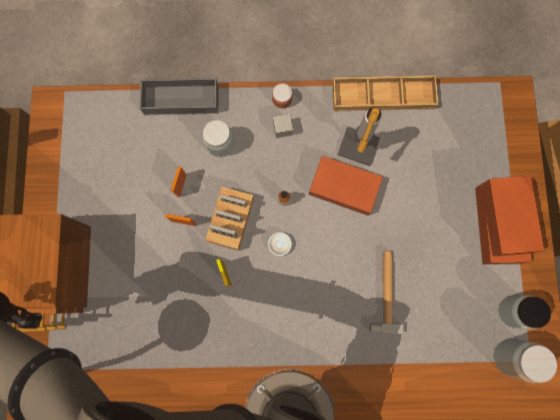

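View pics/wrist0.png

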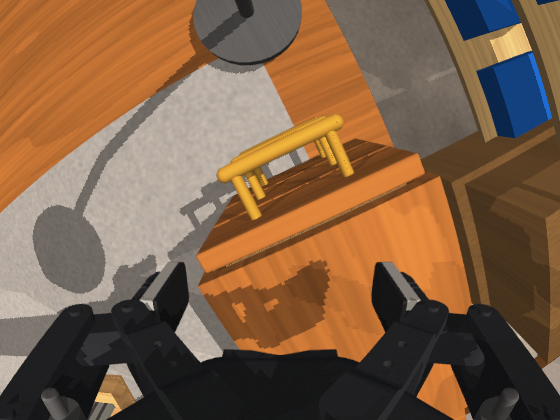

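Run:
```python
import cv2
a=cv2.imread('pics/scene0.png');b=cv2.imread('pics/top0.png')
cv2.imwrite('pics/z1.png',cv2.resize(a[145:235,225:345],None,fx=6,fy=6,interpolation=cv2.INTER_CUBIC))
cv2.imwrite('pics/z2.png',cv2.resize(b[175:260,190:300],None,fx=7,fy=7,interpolation=cv2.INTER_CUBIC))
cv2.imwrite('pics/z3.png',cv2.resize(a[270:405,190:330],None,fx=4,fy=4,interpolation=cv2.INTER_CUBIC))
cv2.imwrite('pics/z4.png',cv2.resize(b[95:220,300:400],None,fx=4,fy=4,interpolation=cv2.INTER_CUBIC))
```

```text
(no output)
```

View pics/z1.png

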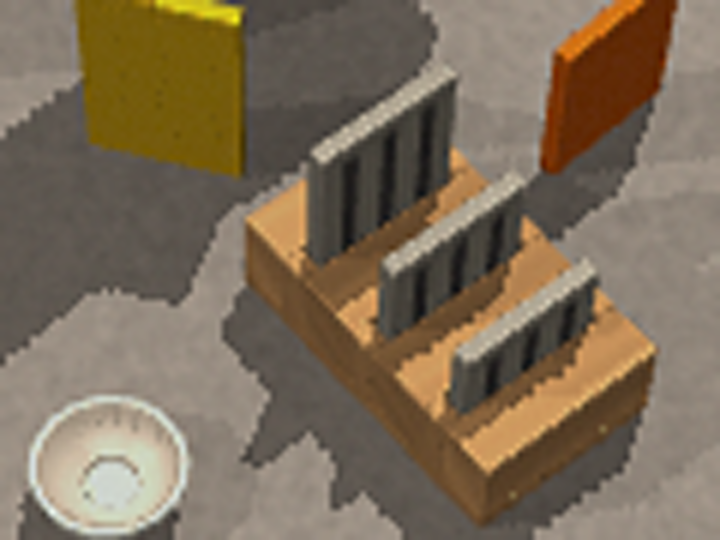

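View pics/z2.png

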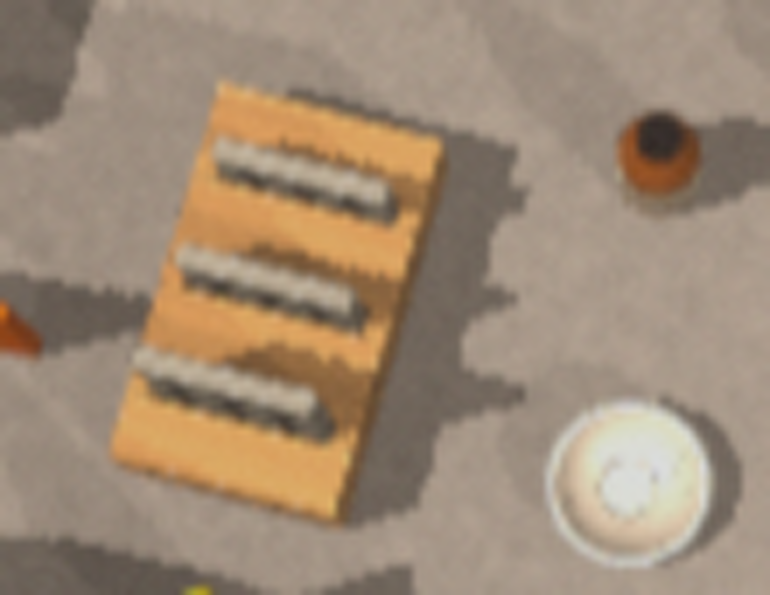

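View pics/z3.png

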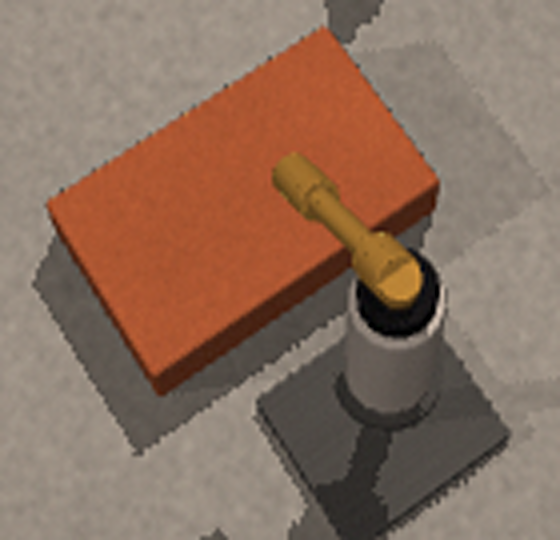

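View pics/z4.png

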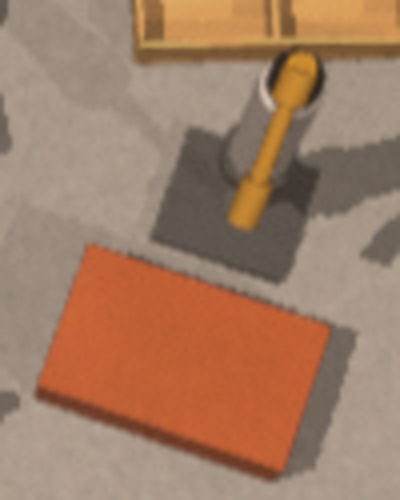

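Run:
```python
from h import *
s=ld('scene0');t=ld('top0')
def P(c,ox,oy,k,pts,z):
    r=[]
    for u,v in pts:
        p=pl(c,ox+(u+.5)/k-.5,oy+(v+.5)/k-.5,z); r.append(p[:2])
    return np.array(r)
def show(n,a):
    print(n,(a*1000).round(0).tolist(),'mean',(a.mean(0)*1000).round(1),'len',(np.linalg.norm(np.diff(a,axis=0),axis=1)*1000).round(0), 'ang',[round(float(np.degrees(np.arctan2(*(d[::-1])))),1) for d in np.diff(a,axis=0)])
show('rack S',P(s,225,145,6,[(248,220),(483,472),(655,350)],.048))
show('rack T',P(t,190,175,7,[(220,82),(443,138),(345,520),(112,460)],.048))
show('tall S',P(s,225,145,6,[(316,163),(448,72)],.118))
show('tall T',P(t,190,175,7,[(142,360),(318,398)],.118))
show('mid S',P(s,225,145,6,[(388,270),(518,178)],.093))
show('low S',P(s,225,145,6,[(460,357),(590,265)],.083))
show('brick S',P(s,190,270,4,[(48,206),(158,375),(438,184),(322,28)],.05))
show('brick T',P(t,300,95,4,[(90,243),(330,325),(278,472),(38,392)],.05))
# mouth
def R(c,ox,oy,k,u,v): return ray(c,ox+(u+.5)/k-.5,oy+(v+.5)/k-.5)
def tri(a,b):
    A=0;y=0
    for o,d in(a,b):
        d=d/np.linalg.norm(d);M=np.eye(3)-np.outer(d,d);A=A+M;y=y+M@o
    return np.linalg.solve(A,y)
print('mouth',tri(R(s,190,270,4,288,170),R(t,300,95,4,243,215)))
print('back',tri(R(s,190,270,4,398,278),R(t,300,95,4,303,65)))
```

```text
rack S [[445.0, 128.0], [590.0, 83.0], [616.0, 170.0]] mean [550.5 127.2] len [151.  91.] ang [-17.2, 72.9]
rack T [[615.0, 176.0], [591.0, 88.0], [440.0, 127.0], [465.0, 218.0]] mean [528. 152.] len [ 92. 156.  94.] ang [-105.6, 165.3, 74.4]
tall S [[479.0, 127.0], [498.0, 193.0]] mean [488.5 160. ] len [69.] ang [74.6]
tall T [[494.0, 196.0], [478.0, 131.0]] mean [485.8 163.8] len [67.] ang [-103.4]
mid S [[522.0, 116.0], [540.0, 181.0]] mean [530.7 148.6] len [68.] ang [74.4]
low S [[563.0, 104.0], [583.0, 169.0]] mean [573.  136.3] len [68.] ang [73.6]
brick S [[538.0, -238.0], [638.0, -274.0], [700.0, -112.0], [599.0, -75.0]] mean [ 618.9 -174.9] len [106. 174. 108.] ang [-19.9, 69.0, 159.5]
brick T [[698.0, -108.0], [635.0, -272.0], [532.0, -231.0], [592.0, -68.0]] mean [ 614.4 -169.7] len [176. 111. 173.] ang [-110.9, 158.0, 69.9]
mouth [ 0.66478662 -0.19067626  0.20991595]
back [ 0.73857122 -0.21938835  0.27262641]
```

Run:
```python
from h import *
from scipy.spatial.transform import Rotation as Ro
s=ld('scene0');t=ld('top0');w=ld('wrist0')
def M(q): return Ro.from_quat(np.roll(q,-1)).as_matrix()
o=bot.get_obs(); m=M(o['tool_rot']); print(m.round(3))
print('cam in tool', m.T@(-w['R'].T@w['t']-o['eef_pos']))
print('lamp base',pl(s,272,28,0),'shadow',pl(s,240,120,0),'cab corners z.2',[pl(s,*p,.2).round(2) for p in((306,25),(375,60),(410,20))],'z.0',[pl(s,*p,0).round(2) for p in((304,65),(370,100),(400,60))])
rx=np.radians(-15.5)
zz=np.array([np.cos(rx),np.sin(rx),0])
for sg in(1,-1):
    z=sg*zz; x=np.array([0,0,-1.]); R=np.stack([x,np.cross(z,x),z],1)
    print(sg,(Ro.from_matrix(R)*Ro.from_matrix(m).inv()).as_rotvec().round(3))
```

```text
[[-0.001 -0.901  0.434]
 [-0.001  0.434  0.901]
 [-1.    -0.    -0.001]]
cam in tool [-0.14205885  0.06829818 -0.000832  ]
lamp base [0.1008873  0.65180559 0.        ] shadow [0.24755697 0.28188001 0.        ] cab corners z.2 [array([0.31, 0.51, 0.2 ]), array([0.52, 0.5 , 0.2 ]), array([0.52, 0.68, 0.2 ])] z.0 [array([0.28, 0.57, 0.  ]), array([0.51, 0.56, 0.  ]), array([0.51, 0.76, 0.  ])]
1 [ 1.000e-03 -1.000e-03 -1.393e+00]
-1 [1.000e-03 1.000e-03 1.749e+00]
```

drive_tool(slide=[[0, 0, 50], [5, -10, 95], [20, -50, 100], [40, -95, 100], [60, -140, 100], [80, -185, 100], [100, -230, 100], [118, -272, 100], [136, -314, 100], [154, -356, 100]], turn=[[0, 0, 0], [0, 0, -0.1], [0, 0, -0.24], [0, 0, -0.38], [0, 0, -0.52], [0, 0, -0.66], [0, 0, -0.8], [0, 0, -0.94], [0, 0, -1.07], [0, 0, -1.2]], gripper=[0.4, 0.4, 0.4, 0.4, 0.4, 0.4, 0.4, 0.4, 0.4, 0.4], squeeze=60)

```text
t: 1.15
eef_pos: [0.4469, 0.2498, 0.3305]
tool_rot: [0.706, 0.03, 0.707, -0.029]
contact_force: [1.6, 0.0, 0.7]
gripper_width: 0.404
```

drive_tool(slide=[[15, -35, 0], [30, -65, -20], [39, -87, -50], [39, -87, -80], [39, -87, -100], [39, -87, -100], [39, -87, -100]], turn=[[0, 0, -0.1], [0, 0, -0.19], [0, 0, -0.19], [0, 0, -0.19], [0, 0, -0.19], [0, 0, -0.19], [0, 0, -0.19]], gripper=[0.4, 0.4, 0.4, 0.4, 0.4, 0.4, 0.4])

```text
t: 1.85
eef_pos: [0.486, 0.1628, 0.2308]
tool_rot: [0.7, 0.096, 0.701, -0.096]
contact_force: [-0.6, 0.8, 0.2]
gripper_width: 0.401
```

Run:
```python
from h import *
for n in('top','wrist','scene'): snap(n,n+'1')
o=bot.get_obs();print(o['eef_pos'],o['tool_rot'],o['gripper_width'],o['q'])
```

```text
[0.48674698 0.16332474 0.23186276] [ 0.70065396  0.09684096  0.70041373 -0.09553257] 0.3974106711300483 [-0.83320225  0.21685081  0.4540352   1.96162154 -0.11510931  0.98633782
 -0.59775294]
```

View pics/wrist1.png

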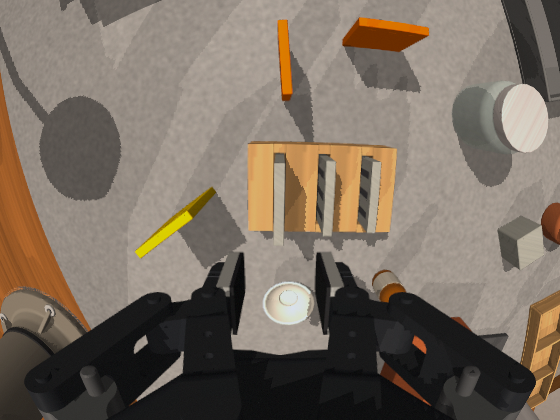

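View pics/scene1.png

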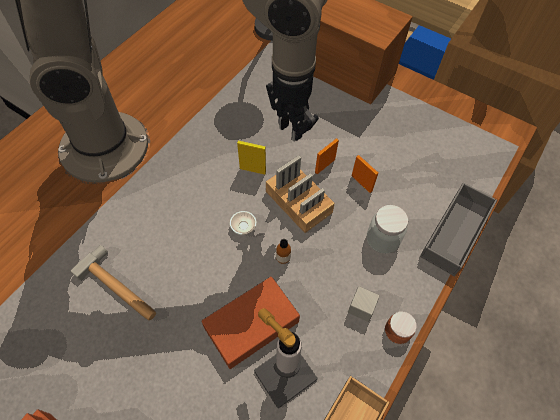

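```bash
cat >> h.py <<'E'
def fray(c,u,v):
    f=210/np.tan(np.radians(float(c['fovy']))/2)
    x=np.array([u-c['cx'],v-c['cy']]);r=np.hypot(*x);th=r/f
    d=np.r_[x/r*np.sin(th),np.cos(th)];R=c['R'];return -R.T@c['t'],R.T@d
def fpl(c,u,v,z):
    o,d=fray(c,u,v);return o+d*(z-o[2])/d[2]
E
python3 - <<'E'
from h import *
w=ld('wrist1')
im=w['color'][:,:,::-1]
cv2.imwrite('pics/z5.png',cv2.resize(im[130:260,235:410],None,fx=4,fy=4,interpolation=cv2.INTER_CUBIC))
E
```

```text
(no output)
```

View pics/z5.png

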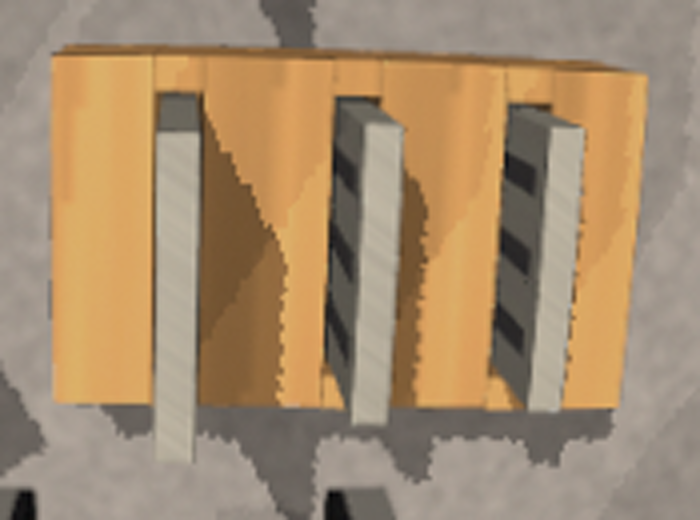

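Run:
```python
from h import *
w=ld('wrist1')
def c(u,v,z): return fpl(w,235+(u+.5)/4-.5,130+(v+.5)/4-.5,z)[:2]*1000
p=[c(157,131,.118),c(199,131,.118),c(193,461,.118),c(155,461,.118)]
print(np.round(p,1)); a=(p[0]+p[1])/2;b=(p[2]+p[3])/2
print('centre',(a+b)/2,'len',np.hypot(*(a-b)),'ang',np.degrees(np.arctan2(*(a-b)[::-1])),np.hypot(*(p[0]-p[1])))
r=[c(52,56,.048),c(648,73,.048),c(617,408,.048),c(54,402,.048)]
print(np.round(r,1),np.mean(r,0), np.degrees(np.arctan2(*(r[1]-r[0])[::-1])),np.degrees(np.arctan2(*(r[2]-r[3])[::-1])))
```

```text
[[492.1 199.8]
 [500.1 197.6]
 [480.4 131. ]
 [472.7 133.1]]
centre [486.34411285 165.38505357] len 69.46037784658952 ang 73.67725209904117 8.28577932637811
[[468.5 217.6]
 [616.2 174.7]
 [590.1  86.7]
 [442.6 130.4]] [529.35868406 152.31581201] -16.186440259760168 -16.50383251473973
```

drive_tool(slide=[[0, 1.5, -40], [0, 1.5, -75], [0, 1.5, -105], [0, 1.5, -125], [0, 1.5, -138], [0, 1.5, -148], [0, 1.5, -148]], turn=[[0, 0, -0.013], [0, 0, -0.013], [0, 0, -0.013], [0, 0, -0.013], [0, 0, -0.013], [0, 0, -0.013], [0, 0, -0.013]], gripper=[0.4, 0.4, 0.4, 0.4, 0.4, 0.4, 0.4])

```text
t: 2.7
eef_pos: [0.4867, 0.1649, 0.0835]
tool_rot: [0.7, 0.101, 0.7, -0.1]
contact_force: [-0.0, -1.0, -0.0]
gripper_width: 0.402
```

Run:
```python
from h import *
for n in('wrist','scene'): snap(n,n+'2')
o=bot.get_obs();print(o['eef_pos'],o['contact_force'])
a=cv2.imread('pics/wrist2.png')[60:,60:500];b=cv2.resize(cv2.imread('pics/scene2.png')[60:240,200:350],None,fx=2,fy=2)
b=cv2.copyMakeBorder(b,0,0,0,0,0);cv2.imwrite('pics/z6.png',np.hstack([a,b]))
```

```text
[0.48738737 0.1650596  0.08462464] [-0.0624699   0.54398776 -0.37250721]
```

View pics/z6.png

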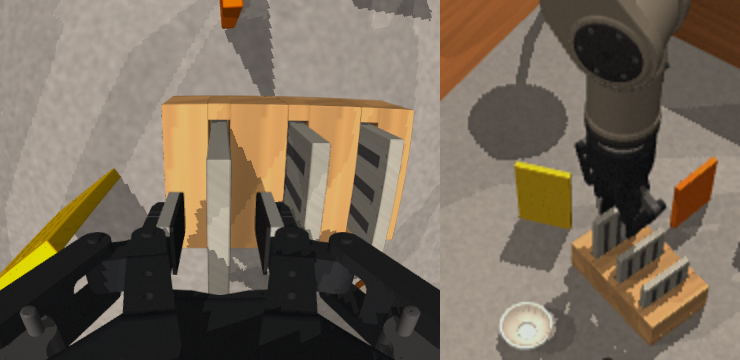

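The fingers straddle the tall plate (wrist view, columns 205–230), clear of its neighbours. Closing now.

drive_tool(slide=[[0, 0, 0], [0, 0, 0], [0, 0, 0], [0, 0, 0], [0, 0, 0], [0, 0, 0], [0, 0, 0], [0, 0, 0]], turn=[[0, 0, 0], [0, 0, 0], [0, 0, 0], [0, 0, 0], [0, 0, 0], [0, 0, 0], [0, 0, 0], [0, 0, 0]], gripper=[0.2, 0.1, 0, 0, 0, 0, 0, 0], squeeze=70)

```text
t: 3.6
eef_pos: [0.4874, 0.1657, 0.0857]
tool_rot: [0.7, 0.102, 0.699, -0.099]
contact_force: [-3.5, 1.6, 8.1]
gripper_width: 0.094
```

drive_tool(slide=[[0, 0, 6], [0, 0, 15], [0, 0, 27], [0, 0, 42], [0, 0, 60], [0, 0, 80], [0, 0, 100], [0, 0, 118], [0, 0, 130], [0, 0, 130]], turn=[[0, 0, 0], [0, 0, 0], [0, 0, 0], [0, 0, 0], [0, 0, 0], [0, 0, 0], [0, 0, 0], [0, 0, 0], [0, 0, 0], [0, 0, 0]], gripper=[0, 0, 0, 0, 0, 0, 0, 0, 0, 0])

```text
t: 4.6
eef_pos: [0.4884, 0.166, 0.2177]
tool_rot: [0.701, 0.103, 0.698, -0.099]
contact_force: [0.8, 1.0, -3.8]
gripper_width: 0.096
```

Run:
```python
from h import *
for n in('wrist','scene'): snap(n,n+'3')
o=bot.get_obs();print(o['eef_pos'],o['contact_force'],o['tool_rot'],o['q'])
a=cv2.imread('pics/wrist3.png')[60:,60:500];b=cv2.resize(cv2.imread('pics/scene3.png')[60:240,200:350],None,fx=2,fy=2)
cv2.imwrite('pics/z7.png',np.hstack([a,b]))
```

```text
[0.48706478 0.16559037 0.21549532] [-0.4832907   0.89781304 -3.77740915] [ 0.70022143  0.10214067  0.69956784 -0.09930795] [-0.83589201  0.23903454  0.45812267  1.97876484 -0.13286421  0.94899865
 -0.59758169]
```

View pics/z7.png

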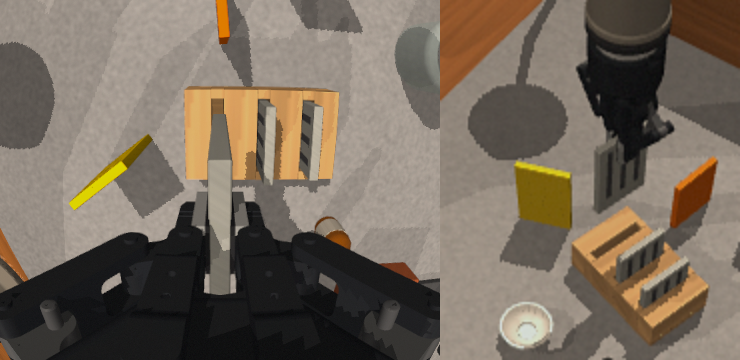

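```bash
cat >> h.py <<'E'
from scipy.spatial.transform import Rotation as Ro
y=np.radians(-20.7); S50,C50=np.sin(np.radians(50)),np.cos(np.radians(50))
A=np.array([S50*np.cos(y),S50*np.sin(y),C50])
U=np.array([0,0,1])-C50*A; U/=np.linalg.norm(U)
MOUTH=np.array([.6645,-.1900,.205])
RT=np.stack([-U,np.cross(A,-U),A],1)
E
python3 - <<'E'
from h import *
o=bot.get_obs();m=Ro.from_quat(np.roll(o['tool_rot'],-1))
print(RT.round(3)); print('turn',(Ro.from_matrix(RT)*m.inv()).as_rotvec().round(3))
M=MOUTH-.073*A; T=M+.022*U; print('M',M,'TCP',T,'pre',T+.1*U,'d',((T+.1*U-o['eef_pos'])*1000).round(1))
E
```

```text
[[ 0.601  0.353  0.717]
 [-0.227  0.935 -0.271]
 [-0.766  0.     0.643]]
turn [-0.226 -0.66  -0.074]
M [ 0.61218881 -0.17023325  0.1580765 ] TCP [ 0.59896039 -0.16523464  0.17492948] pre [ 0.5388312  -0.14251372  0.25153393] d [  51.8 -308.1   36. ]
```

drive_tool(slide=[[2, -20, 20], [8, -50, 40], [14, -85, 50], [20, -120, 50], [26, -155, 50], [32, -190, 50], [38, -225, 48], [43, -260, 44], [48, -290, 40], [52, -308, 36]], turn=[[-0.02, -0.06, -0.005], [-0.045, -0.13, -0.015], [-0.07, -0.2, -0.022], [-0.09, -0.27, -0.03], [-0.115, -0.34, -0.037], [-0.14, -0.41, -0.045], [-0.165, -0.48, -0.053], [-0.185, -0.55, -0.06], [-0.21, -0.61, -0.068], [-0.226, -0.66, -0.074]], gripper=[0, 0, 0, 0, 0, 0, 0, 0, 0, 0])

```text
t: 5.7
eef_pos: [0.5371, -0.1446, 0.2498]
tool_rot: [0.891, 0.076, 0.416, -0.164]
contact_force: [1.8, -1.5, -2.9]
gripper_width: 0.094
```

drive_tool(slide=[[0, 0, 0], [0, 0, 0], [0, 0, 0]], turn=[[0, 0, 0], [0, 0, 0], [0, 0, 0]], gripper=[0, 0, 0])

```text
t: 6.0
eef_pos: [0.5374, -0.1436, 0.2498]
tool_rot: [0.891, 0.076, 0.417, -0.164]
contact_force: [0.8, 0.5, -1.8]
gripper_width: 0.096
```

Run:
```python
from h import *
for n in('scene','top','wrist'): snap(n,n+'4')
o=bot.get_obs();m=Ro.from_quat(np.roll(o['tool_rot'],-1));print(o['eef_pos'],o['contact_force'],o['q'].round(3),o['gripper_width'])
print('turn',(Ro.from_matrix(RT)*m.inv()).as_rotvec().round(3))
a=cv2.resize(cv2.imread('pics/scene4.png')[180:400,140:340],None,fx=2,fy=2);b=cv2.resize(cv2.imread('pics/top4.png')[90:310,300:450],None,fx=2,fy=2)
cv2.imwrite('pics/z8.png',np.hstack([a,b]))
```

```text
[ 0.53779232 -0.14346745  0.25030568] [-0.0109542  -0.0951863  -3.96046771] [-0.598 -0.036  0.622  2.365  1.052  0.268 -1.287] 0.09562162396093567
turn [-0.    -0.001  0.002]
```

View pics/z8.png

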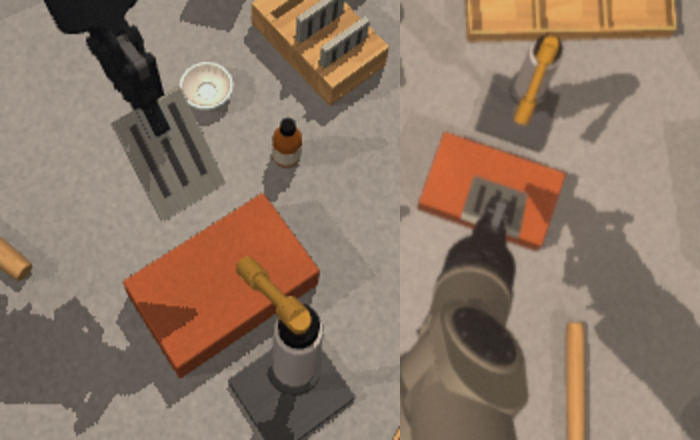

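View pics/wrist4.png

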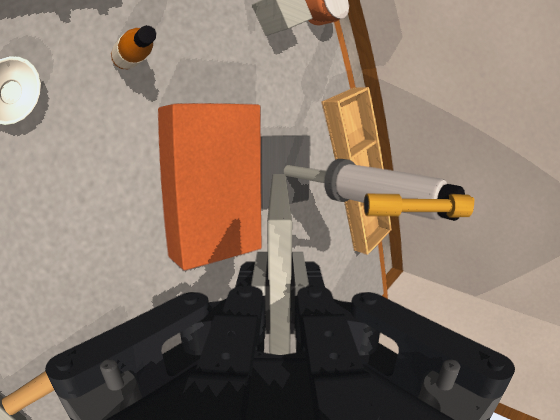

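drive_tool(slide=[[10, -4, -12], [22, -8, -27], [34, -12, -43], [46, -16, -58], [55, -20, -69], [60, -22, -75], [61, -22, -75], [61, -22, -75]], turn=[[0, 0, 0], [0, 0, 0], [0, 0, 0], [0, 0, 0], [0, 0, 0], [0, 0, 0], [0, 0, 0], [0, 0, 0]], gripper=[0, 0, 0, 0, 0, 0, 0, 0])

```text
t: 6.95
eef_pos: [0.5989, -0.1652, 0.1753]
tool_rot: [0.891, 0.076, 0.417, -0.163]
contact_force: [0.3, -0.5, -2.7]
gripper_width: 0.095
```

Run:
```python
from h import *
for n in('scene','top','wrist'): snap(n,n+'5')
o=bot.get_obs();m=Ro.from_quat(np.roll(o['tool_rot'],-1));print(o['eef_pos'],o['contact_force'],o['q'].round(3),o['gripper_width'])
print('turn',(Ro.from_matrix(RT)*m.inv()).as_rotvec().round(3))
a=cv2.resize(cv2.imread('pics/scene5.png')[250:380,190:320],None,fx=6,fy=6,interpolation=2)[:600]
cv2.imwrite('pics/z9.png',a)
b=cv2.resize(cv2.imread('pics/top5.png')[95:225,300:400],None,fx=4.5,fy=4.5,interpolation=2)
cv2.imwrite('pics/z10.png',b)
Mm=m.as_matrix();M=o['eef_pos']+.022*Mm[:,0]
for i,y_ in((55,35),(55,-35),(-55,35),(-55,-35),(0,0)):
    for k,c in(('S',ld('scene5')),('T',ld('top5'))):
        X=M-Mm[:,0]*i/1000+Mm[:,1]*y_/1000+Mm[:,2]*.0045
        q=proj(c,X); print(i,y_,k,((q-([190,250] if k=='S' else [300,95])+.5)*(6 if k=='S' else 4.5)).round(0))
```

```text
[ 0.59892936 -0.16480272  0.17619174] [-0.50901437  0.9372543  -3.96423703] [ 0.058  0.25   0.014  2.275  1.887  0.192 -2.12 ] 0.09286664873014994
turn [-0.    -0.     0.001]
55 35 S [378.  91.]
55 35 T [164. 373.]
55 -35 S [187. 211.]
55 -35 T [285. 415.]
-55 35 S [505. 358.]
-55 35 T [186. 299.]
-55 -35 S [326. 477.]
-55 -35 T [300. 337.]
0 0 S [352. 287.]
0 0 T [234. 355.]
```

View pics/z9.png

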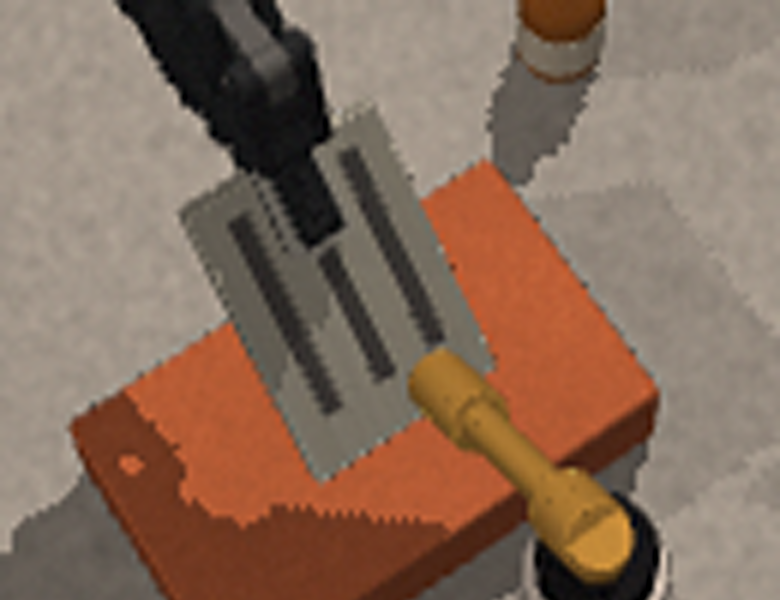

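View pics/z10.png

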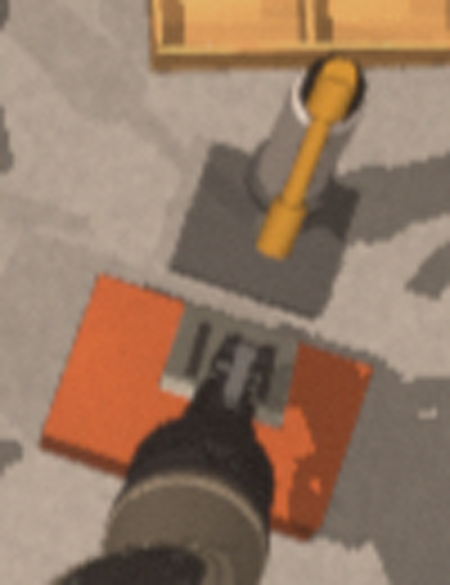

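View pics/wrist5.png

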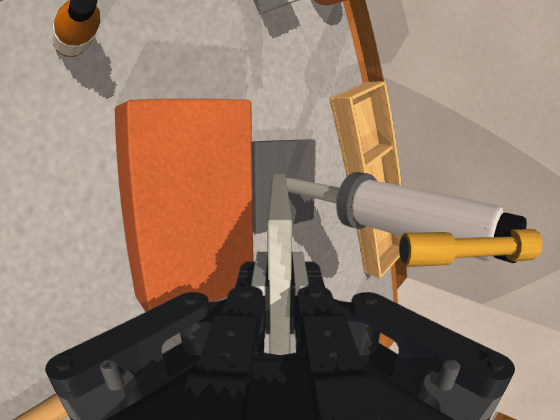

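Run:
```python
from h import *
s,t=ld('scene5'),ld('top5')
for nm,X in(('mouth',MOUTH),('back',MOUTH+.104*A)):
    print(nm,((proj(s,X)-[190,250]+.5)*6).round(0),((proj(t,X)-[300,95]+.5)*4.5).round(0))
# wrist triangulation of the mouth
w4,w5=ld('wrist4'),ld('wrist5')
for f,c in(('w4',w4),('w5',w5)):
    a=c['color'][:,:,::-1][150:300,330:560]; cv2.imwrite(f'pics/z_{f}.png',cv2.resize(a,None,fx=3,fy=3,interpolation=2))
```

```text
mouth [441. 376.] [275. 248.]
back [605. 535.] [340.  75.]
```

View pics/z_w4.png

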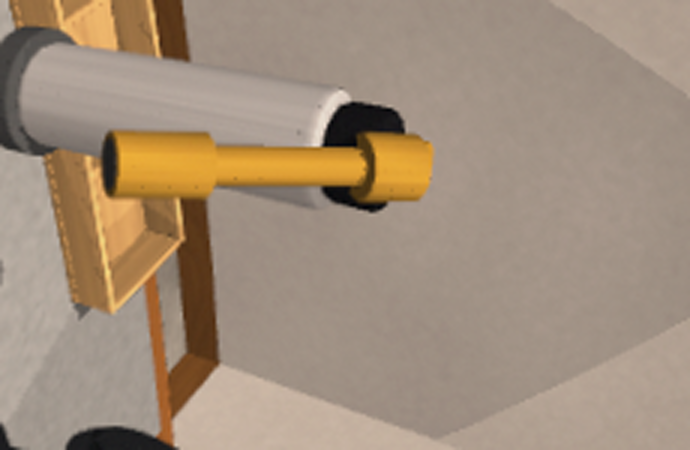

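View pics/z_w5.png

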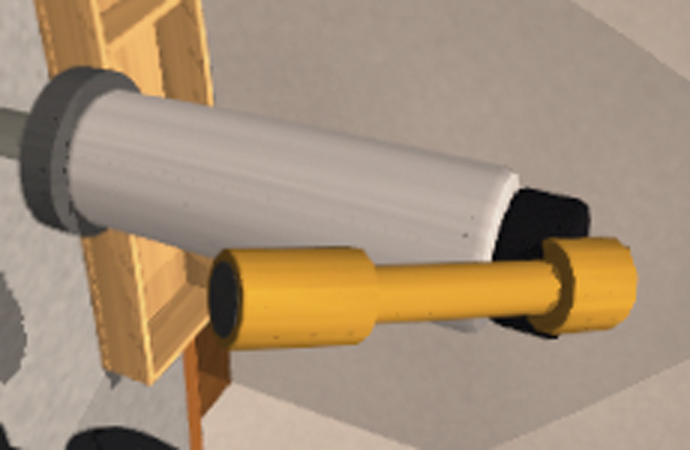

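Run:
```python
from h import *
w4,w5=ld('wrist4'),ld('wrist5');s,t=ld('scene5'),ld('top5')
def tri(L):
    A_=0;y_=0
    for o,d in L:
        d=d/np.linalg.norm(d);M=np.eye(3)-np.outer(d,d);A_=A_+M;y_=y_+M@o
    X=np.linalg.solve(A_,y_); return X,[round(1000*float(np.linalg.norm(np.cross(X-o,d/np.linalg.norm(d)))),1) for o,d in L]
def W(c,u,v): return fray(c,330+(u+.5)/3-.5,150+(v+.5)/3-.5)
L=[W(w4,112,163),W(w5,226,298)]
print(tri(L)); 
L2=L+[ray(s,190+434/6-.5,250+372/6-.5),ray(t,300+274/4.5-.5,95+252/4.5-.5)]
X,r=tri(L2);print(X,r)
o=bot.get_obs();m=Ro.from_quat(np.roll(o['tool_rot'],-1)).as_matrix()
P=o['eef_pos']+.022*m[:,0]
for Q in(tri(L)[0],X,MOUTH): print('mouth rel plate middle in tool axes (mm)',(m.T@(Q-P)*1000).round(1))
# nozzle back end in w5 vs prediction of direction
d0=m.T@W(w5,226,298)[1];d1=m.T@W(w5,622,288)[1];print(d0.round(3),d1.round(3), 'axis prediction y/x const')
# plate edge near end in wrist5: corners
```

```text
(array([ 0.66503545, -0.1906974 ,  0.20455307]), [0.2, 0.2])
[ 0.66260293 -0.18942668  0.20583761] [0.8, 0.6, 1.0, 0.5]
mouth rel plate middle in tool axes (mm) [ 1.9 -0.8 72.6]
mouth rel plate middle in tool axes (mm) [-0.8 -0.5 71.4]
mouth rel plate middle in tool axes (mm) [ 1.1 -0.3 72.3]
[ 0.857 -0.355  0.375] [ 0.648 -0.277  0.71 ] axis prediction y/x const
```

drive_tool(slide=[[0, 0, 0], [0, 0, 0], [0, 0, 0], [0, 0, 0]], turn=[[0, 0, 0], [0, 0, 0], [0, 0, 0], [0, 0, 0]], gripper=[0, 0, 0, 0])

```text
t: 7.5
eef_pos: [0.5989, -0.1647, 0.1764]
tool_rot: [0.892, 0.076, 0.416, -0.163]
contact_force: [-0.4, -0.0, -3.6]
gripper_width: 0.095
```

Run:
```python
from h import *
s=snap('scene','scene6')
o=bot.get_obs();m=Ro.from_quat(np.roll(o['tool_rot'],-1));print(o['t'],o['eef_pos'],o['contact_force'],np.abs(o['joint_vel']).max(),o['q'].round(3))
a=ld('scene0')['color'].astype(int);d=np.abs(s['color'].astype(int)-a).max(2)
for n,(u,v) in dict(pot=(243,224),dropper=(283,250),hammer=(125,290),jar=(390,225),block=(364,303),rack=(310,195)).items(): print(n,(d[v-12:v+12,u-12:u+12]>30).mean().round(3))
```

```text
7.55 [ 0.59893157 -0.16471763  0.17630608] [-0.32468328  0.02026309 -3.71248314] 0.0049184737344638105 [ 0.058  0.25   0.014  2.275  1.887  0.192 -2.119]
pot 0.049
dropper 0.0
hammer 0.016
jar 0.0
block 0.0
rack 0.0
```

View pics/scene6.png

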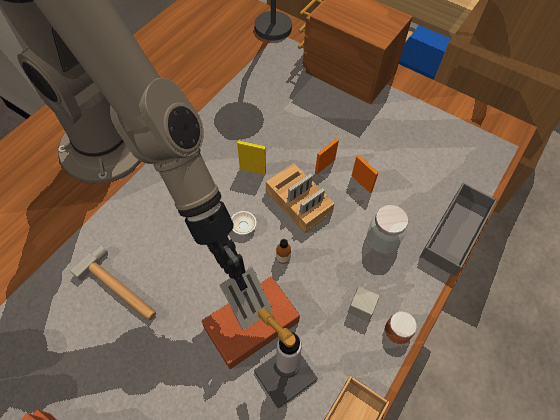

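The picture shows the plate held in front of the nozzle around (245,298), and everything else where it was. The small change at the pot comes from the arm and its shadow passing over it.

```bash
python3 -c "
from station import bot; print(bot.hand_in())"
```

```text
the job is handed in; nothing more can be done
None
```

I gripped the tall plate (it stood in the slot nearest the robot) by its top edge and drew it straight up out of the rack. I carried it to the torch, tipped it 40° and handed in with the arm holding it there, at about 7.6 s.

**Aim:** By the last measurements, the nozzle mouth is about 71–73 mm from the plate's middle, so about 67–68 mm from the near face. The nozzle axis passes within about 2 mm of the middle. The tool matches the angle I worked out for the nozzle to within 0.1°. That angle comes from the camera images and is good to about 1°.

**Hold:** The arm was essentially still, with joint speeds below 0.005 rad/s. The force reading was about 3.7 N, which is just the plate's weight.

**Surroundings:** The bystander objects and the other plates matched the first scene picture. The only differences were small changes at the flux pot and the hammer, which I put down to the arm and its shadow. I saw no contact with the torch or the brick.

**Disagreements:**
- The scene camera showed the plate about 2 mm lower along its length than the tool pose predicted. The wrist camera put the mouth about 2 mm lower too, so the two roughly cancel. Both are within calibration error, so I left the pose alone.
- Joint 6 is holding close to its lower limit, at 0.19 rad against 0.17, but inside its range.

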